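# Put the dispensing stock back in its fitted bays

### The job

Tidy the dispensary counter: stand the wide jar, the slim bottle, the carton and the lower tier of the pill caddy each flat inside the grey bay whose outline matches it, and stack the caddy's upper tier on the lower tier, with its two lugs fully down in the two notches. Keep everything the right way up and set things down without dropping or tipping them over.

Things in the scene. Friction and masses are not known exactly. Their poses are not given: they have to be found in the camera images.
- jar: Wide white plastic tablet jar, round, standing upright, 74 mm tall: body 64 mm in diameter up to 54 mm, cap 58 mm in diameter above. Origin at the centre of its underside, z up. Goes in bay_wide.
- bottle: Slim amber glass bottle with a white cap, round, standing upright, 84 mm tall: body 38 mm in diameter up to 58 mm, then a shoulder, cap 27 mm in diameter from 68 to 84 mm. Origin at the centre of its underside, z up. Goes in bay_slim.
- carton: White oblong paper-covered carton with a green band near one end, rigid, lying flat: 44 mm along its x, 90 mm along its y (long axis), 36 mm tall. Origin at the centre of its underside. Goes in bay_oblong, long axis along the bay's long axis (either way round).
- lower_tier: Lower tier of a white plastic pill caddy: square open cup 56 x 56 mm, 40 mm tall, walls 4 mm. The walls facing its +x and -x each have one notch in the middle of the top edge, 18 mm wide, 8 mm deep, right through the wall; the +y and -y walls are plain. Origin at the centre of its underside. Goes in bay_square, any quarter turn.
- upper_tier: White square box, 56 mm, heights 6 to 30 mm; grip bar on top to 54 mm, 44 mm along x, 12 mm thick. Under it a 40 mm square foot 6 mm high; from it a lug, 10 mm wide, 6 mm high, runs out along +x and -x to 34 mm from the centre. Origin: centre of the foot's underside. Stacked (x axes parallel, either way), foot in cup, lugs in notches, 4 mm play, origin 34 mm above lower_tier's.
- bay_wide: Larger round grey bay fixed to the counter: floor 3 mm thick, raised rim 4 mm thick and 9 mm high overall, inside diameter 80 mm. Origin at the centre of its underside, on the counter.
- bay_slim: Smaller round grey bay fixed to the counter: floor 3 mm thick, rim 4 mm thick and 9 mm high overall, inside diameter 54 mm. Origin at the centre of its underside.
- bay_oblong: Oblong grey bay fixed to the counter: floor 3 mm thick, rim 4 mm thick and 9 mm high overall, inside 60 mm along its x and 106 mm along its y. Origin at the centre of its underside.
- bay_square: Square grey bay fixed to the counter: floor 3 mm thick, rim 4 mm thick and 9 mm high overall, inside 72 x 72 mm, sides along its x and y. Origin at the centre of its underside.

How it is judged:
By the outcome, as a careful person would: the job done as asked, in the order asked, and still so for the second after the job is handed in, with the robot touching nothing.
It also fails if it takes over 128 s, if anything falls off the work surface, if the arm or the gripper's body presses on something with over 40 N, if the wrist force passes 120 N, or if a joint passes its speed limit or range.

### The arm

A 6-joint arm with a two-finger parallel gripper is mounted at the origin on the work surface. World frame = base frame: x ahead of the robot, y to its left, z up, the work surface at z = 0. Lengths are in mm, angles in rad, forces in N, time in s.
With the tool pointing down it reaches from about 425 to 950 mm from the base axis. Payload 14.7 kg.
Tool frame: the origin (TCP) lies on the front face of the gripper's body, between the roots of the fingers; the fingertips stand bot.tcp_to_tips ahead of it and the grasp point (between the pads) lies 54 mm ahead of it (bot.tcp_to_tips is the distance from the TCP to the fingertips, in mm); z points along the fingers, y is the line along which they close (so a half turn about z gives the same grasp; the last joint's range is limited). The gripper opens to 85 mm and grips with 20 to 120 N. Pads are 22 mm wide; open, the fingers measure 114 mm over their backs; the gripper's body (76 mm by 85 mm) begins 54 mm behind the grasp point. The pads swing forward as they close: fully open they stand 13 mm farther back than shut.
Start: joints at [-1.251, 0.48, 1.596, -0, 1.065, -0.047], TCP at [233.125, -606.75, 303.897] pointing down, gripper open.
Joint ranges: [-2.75, 2.75], [-0.82, 2.05], [0.23, 2.67], [-1.56, 4.7], [0.09, 2.69], [-2.92, 2.92]. Speed limits (rad/s): [1.89, 1.89, 2.39, 3.01, 3.01, 3.01].

### API

Orientations are given as [roll, pitch, yaw] about the fixed x, y, z axes, in that order (R = Rz(yaw) Ry(pitch) Rx(roll)).
In Python, from plant import bot, camera, camera_params gives the robot as it stands. The module is installed in compiled form; this text tells all that it offers.
- The arm moves only by the tool jog_arm, called after "Call:" as name(argument=value, ...), one argument or row to a line, values as JSON. Schema: {"type":"object","properties":{"ticks":{"type":"array","items":{"type":"object","properties":{"pos":{"type":"array","items":{"type":"number"},"minItems":3,"maxItems":3},"rotvec":{"type":"array","items":{"type":"number"},"minItems":3,"maxItems":3}},"additionalProperties":false},"minItems":1,"maxItems":20},"jaw":{"type":"number"},"grip_force":{"type":"number"},"only":{"type":"string"},"quiet":{"type":"boolean"},"lines":{"type":"string"}},"required":["ticks"],"additionalProperties":false}. ticks is a list of rows, 1 to 20 of them, each an object with the fields pos (a list: dx, dy, dz in shares of the most that a row can go, 1 being 62.5 mm), rotvec (a list: a rotation vector rx, ry, rz in parts of the range, where 1.0 means 4 rad); a field left out counts as zero; each row shifts and turns the commanded pose from where the row before left it, along the tool's axes as they then stand; what a row does not reach is not made up. A row lasts 1/8 s, in which the tool goes at most 62.5 mm and 0.188 rad, less where a joint would pass 70% of its speed; a pose out of reach is approached as far as the arm can. jaw is the opening from 0.0 (shut) to 1.0 (fully open), set as the call begins (left out keeps the last). The fingers move at their own pace and stop on an object; grip_force is the grip in N (left out, the last holds). Time passes only in rows, so rows that do not move let the fingers close. The tool returns the time, the measured TCP pose, the force, the opening and the grip force at its end. only (a regular expression) keeps the lines of the reply that match it, lines (a string "A,B") keeps lines A to B, and quiet returns only ok. No shift or turn number may pass 1 either way. Input that does not fit is refused with a message, and nothing moves.
- bot.read_state(): the state, without advancing time (a new reading comes with each control period).
- camera(name): name is "side" or "top"; returns the picture (420x560x3 uint8, red, green, blue); there is no depth.
- camera_params(name): a dict with "mtx" (3x3 intrinsics, pixels), "k1" (the pictures are not rectified: a ray, as slopes to the right and down, at radius r is drawn at 1 + k1 r^2 times it, then the intrinsics apply), "rvec" (rotation vector, rad) and "tvec" (3), from world to camera coordinates, as OpenCV has them. Camera axes: x right, y down, z forward; pixel columns grow to the right and rows downward; lengths in mm; the calibration is good to about 2 mm. A picture is of the moment at which its call begins. camera_params takes no time and is no camera call.
- bot.close_job(): hands the job in; it is judged then, once.
The state is a dict: "time_s": time; "joint_positions": joint angles; "joint_velocities": joint speeds; "effort": joint torques, N m; "ee_pos": TCP position; "tool_rot": TCP orientation; "force": force on the tool from outside, world axes, zero at the start; "moment": the same for the moment, N m; "opening": opening from 0.0 (shut) to 1.0 (fully open); "grip_force": force on a finger pad.
Only numpy, scipy, OpenCV 4.12 (cv2) and the standard library are available. Lean on these libraries where they do the work, as an engineer would, in place of code of your own. Each camera call takes 0.05 s, during which the arm holds its last target. There are 200 camera calls.

## Working session

There is one attempt and no reset: what is moved stays moved. The work goes in short steps, Python scripts to look and compute and a tool call to move; the robot and the scene stay as the last step left them, time stands still between calls to the robot, and variables do not carry over. Pictures are saved under pics/ and viewed, at most 14 in all, crops included, and the job is handed in when it is done.

```bash
mkdir -p pics; python3 - <<'E'
from plant import bot,camera,camera_params
import cv2
for n in("top","side"):
    cv2.imwrite(f"pics/{n}0.png",cv2.resize(camera(n)[:,:,::-1],(800,600),interpolation=cv2.INTER_CUBIC)); print(camera_params(n))
print(bot.read_state(),bot.tcp_to_tips)
E
```

```text
{'mtx': array([[441.30716302,   0.        , 281.69339386],
       [  0.        , 441.30716302, 208.15356549],
       [  0.        ,   0.        ,   1.        ]]), 'k1': -0.08143710972443065, 'rvec': array([ 2.20008945, -2.1459054 ,  0.10396682]), 'tvec': array([  4.71018596, 510.83757812, 940.32321261])}
{'mtx': array([[423.60811589,   0.        , 284.12799442],
       [  0.        , 423.60811589, 206.69986001],
       [  0.        ,   0.        ,   1.        ]]), 'k1': -0.06967300480035256, 'rvec': array([ 0.64780053, -2.40539157,  1.45348791]), 'tvec': array([459.04324319, 180.36432516, 775.5842319 ])}
{'time_s': 0.1, 'joint_positions': array([-1.25057081e+00,  4.80758645e-01,  1.59683009e+00, -2.53347822e-05,
        1.06509741e+00, -4.66154799e-02]), 'joint_velocities': array([-0.00022894, -0.0007785 ,  0.00117076,  0.0005293 ,  0.0018092 ,
        0.00192494]), 'effort': array([-3.31811825e-04, -9.52257586e+01, -4.31038749e+01, -5.42897635e-05,
        5.31038662e-03,  1.14743220e-04]), 'ee_pos': array([ 233.04373723, -606.46509464,  303.3361579 ]), 'tool_rot': array([-3.14049932e+00, -2.88289718e-05,  3.66853268e-01]), 'force': array([-0.26687462,  0.70367984, -0.3559132 ]), 'moment': array([0.00707066, 0.00031469, 0.04476644]), 'grip_force': 0.0, 'opening': 1.0012264889551503} 72.6
```

View pics/top0.png

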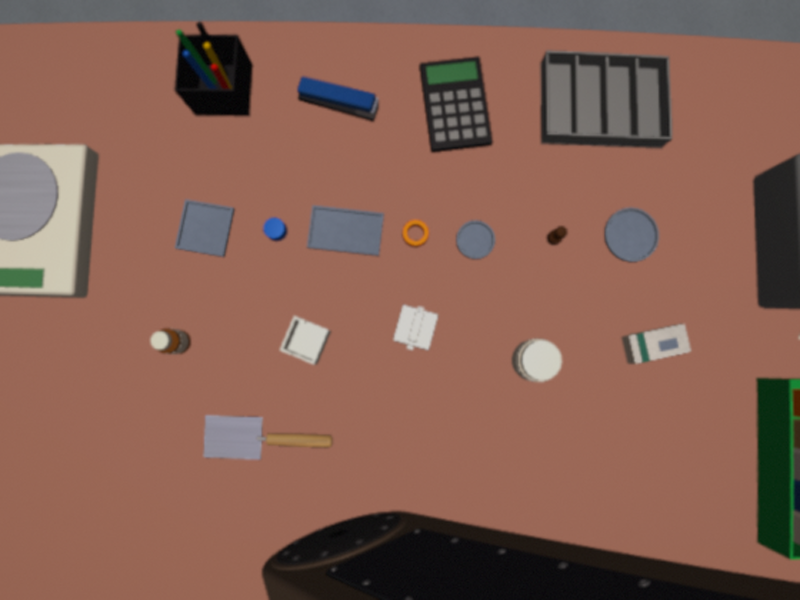

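View pics/side0.png

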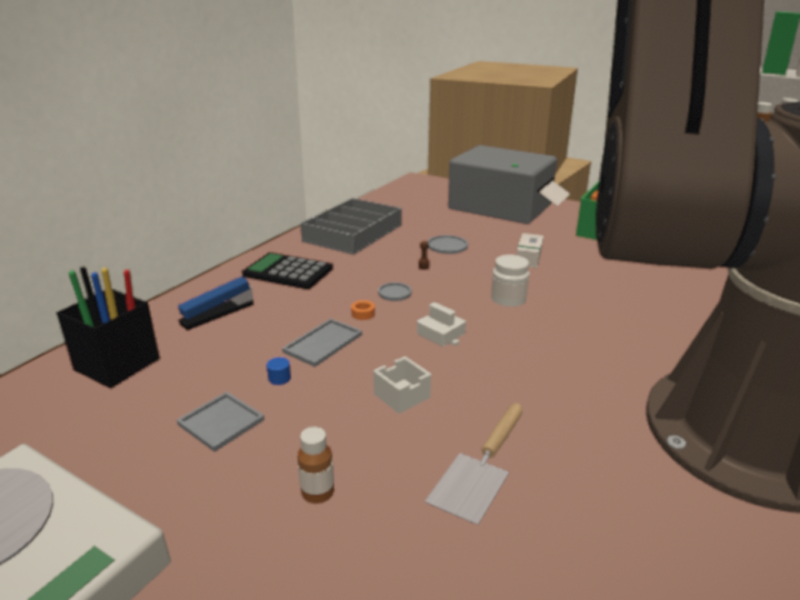

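```bash
cat > h.py <<'E'
import numpy as np,cv2
from plant import bot,camera,camera_params
def w(name,uv,z):
    "pixels of the 560x420 picture -> world at height z"
    p=camera_params(name); R=cv2.Rodrigues(p["rvec"])[0]; t=p["tvec"]; K=p["mtx"]
    d=(np.atleast_2d(uv)-K[:2,2])/np.diag(K)[:2]; s=d.copy()
    for _ in range(20): s=d/(1+p["k1"]*(s**2).sum(1,keepdims=True))
    r=np.c_[s,np.ones(len(s))]@R; c=-R.T@t
    return (c+r*((z-c[2])/r[:,2])[:,None])[:,:2]
def px(name,X):
    "world -> pixel"
    p=camera_params(name); R=cv2.Rodrigues(p["rvec"])[0]
    q=np.atleast_2d(X)@R.T+p["tvec"]; s=q[:,:2]/q[:,2:]
    return s*(1+p["k1"]*(s**2).sum(1,keepdims=True))*np.diag(p["mtx"])[:2]+p["mtx"][:2,2]
def crop(name,u0,v0,wd,ht,f,fn):
    cv2.imwrite(fn,cv2.resize(camera(name)[v0:v0+ht,u0:u0+wd,::-1],None,fx=f,fy=f,interpolation=cv2.INTER_CUBIC))
E
python3 - <<'E'
from h import *
im=camera("top")[:,:,::-1]
a=im[135:265,100:300]; b=im[135:265,290:490]
for n,c in(("a",a),("b",b)): cv2.imwrite(f"pics/{n}.png",cv2.resize(c,None,fx=4,fy=4,interpolation=cv2.INTER_CUBIC))
E
```

```text
(no output)
```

View pics/a.png

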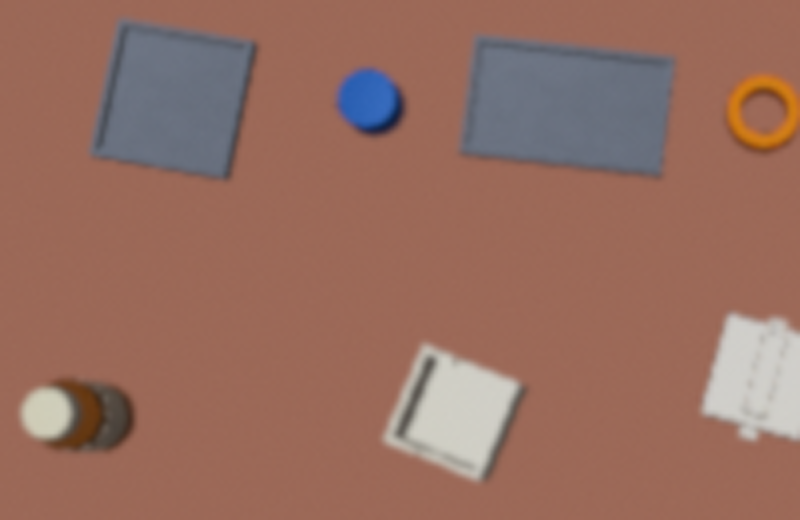

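View pics/b.png

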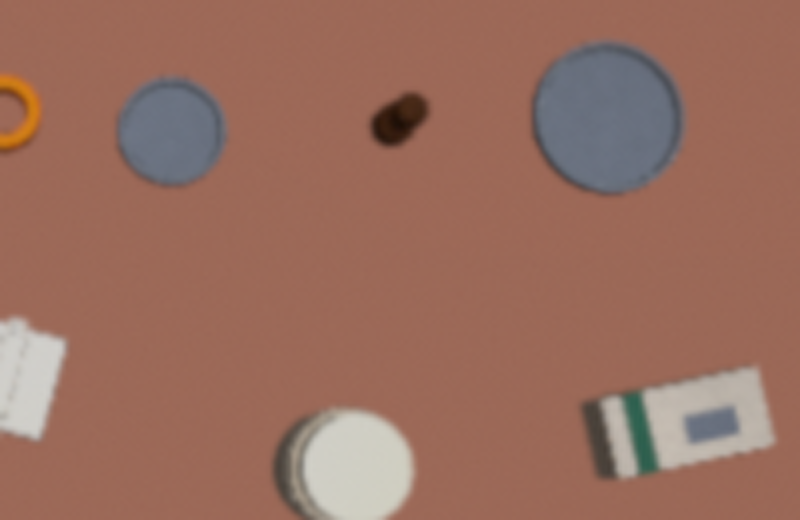

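```bash
python3 - <<'E'
from h import *
def W(c,pts,z): return w("top",[((x+.5)/4-.5+(100 if c=='a' else 290),(y+.5)/4-.5+135) for x,y in pts],z)
def rect(n,P):
    P=np.array(P); e=[P[1]-P[0],P[2]-P[3],P[3]-P[0],P[2]-P[1]]
    a=(e[0]+e[1])/2; b=(e[2]+e[3])/2
    print(n,P.mean(0).round(1),"len",np.linalg.norm(a).round(1),np.linalg.norm(b).round(1),"ang",np.arctan2(*a[::-1]).round(3),np.arctan2(*b[::-1]).round(3))
rect("bsq",W('a',[(122,20),(256,42),(230,180),(92,156)],9))
rect("bobl",W('a',[(477,36),(675,58),(660,178),(459,155)],9))
rect("lower",W('a',[(425,345),(524,381),(485,482),(384,440)],40))
rect("upper",W('a',[(730,313),(826,340),(801,440),(703,412)],30))
print("lugs",W('a',[(778,322),(748,434)],6))
rect("carton",W('b',[(600,397),(758,367),(775,443),(614,478)],36))
print("bottle",W('a',[(47,413)],84),"slim,wide",W('b',[(172,131),(608,117)],9),"jar",W('b',[(357,466)],74))
print("ends",W('b',[(118,131),(226,131),(533,117),(683,117)],9))
print("others cap,ring",W('a',[(369,101),(762,112)],10),"pawn",W('b',[(390,128)],0),W('b',[(412,107)],30))
im=camera("side")[:,:,::-1]
cv2.imwrite("pics/s.png",cv2.resize(im[200:300,250:390],None,fx=5.5,fy=5.5,interpolation=cv2.INTER_CUBIC))
E
```

```text
bsq [615.  333.3] len 79.9 79.9 ang -1.718 2.999
bobl [615.6 110.3] len 113.1 68.8 ang -1.661 3.041
lower [442.1 162.4] len 57.8 56.4 ang -1.913 2.789
upper [466.   -3.5] len 54.5 55.7 ang -1.822 2.909
lugs [[497.41725936 -10.57594664]
 [434.89681593   4.61835575]]
carton [ 449.8 -375.5] len 91.6 43.3 ang -1.357 -2.949
bottle [[434.56711417 366.86337   ]] slim,wide [[ 606.78800238  -94.55099416]
 [ 622.05014215 -343.03773073]] jar [[ 421.77984493 -185.31137887]]
ends [[ 605.97637196  -64.21188817]
 [ 607.61553305 -124.94687953]
 [ 620.70178356 -299.65492486]
 [ 623.44405566 -386.78681741]]
others cap,ring [[615.96401691 222.23309185]
 [614.90121417   1.09830023]] pawn [[ 613.72661669 -219.93002293]] [[ 619.93698694 -225.00375703]]
```

View pics/s.png

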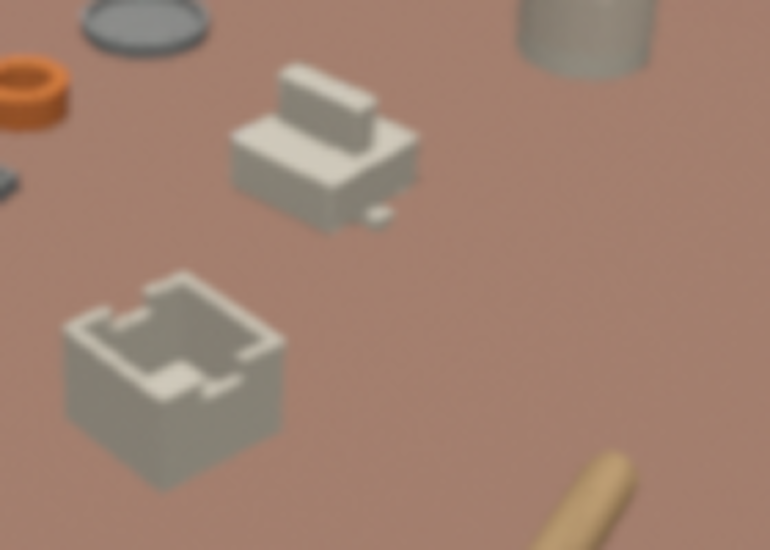

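The rows are not in the units I measure in: shifts go in shares of 62.5 mm and turns go in shares of 4 rad. I convert before sending: 45 mm is 0.72, 36 mm is 0.576, -0.172 rad / 4 = -0.043.

Call:
jog_arm(
  ticks=[
    {"rotvec": [0, 0, -0.043]},
    {"rotvec": [0, 0, -0.043]},
    {"rotvec": [0, 0, -0.043]},
    {"rotvec": [0, 0, -0.043]},
    {"rotvec": [0, 0, -0.043]},
    {"rotvec": [0, 0, -0.043]},
    {"rotvec": [0, 0, -0.043]},
    {"pos": [0.4, 0.176, 0.16]},
    {"pos": [0.72, 0.32, 0.192]},
    {"pos": [0.72, 0.32, 0.192]},
    {"pos": [0.72, 0.32, 0.192]},
    {"pos": [0.72, 0.32, 0.192]},
    {"pos": [0.72, 0.32, 0.192]},
    {"pos": [0.72, 0.32, 0.192]},
    {"pos": [0.72, 0.32, 0.192]},
    {"pos": [0.72, 0.32, 0.192]},
    {"pos": [0.576, 0.272, 0.16]},
    {},
    {},
  ],
  jaw=1.0,
  grip_force=40,
)

```text
time_s: 2.58
ee_pos: [421.2, -185.9, 188.0]
tool_rot: [3.142, 0.0, 1.572]
force: [0.1, 0.0, -0.1]
opening: 1.001
grip_force: 0.0
```

Scaled: 25 mm is 0.4, 18 mm is 0.288.

Call:
jog_arm(
  ticks=[
    {"pos": [0, 0.0096, 0.24]},
    {"pos": [0, 0, 0.4]},
    {"pos": [0, 0, 0.4]},
    {"pos": [0, 0, 0.288]},
    {"pos": [0, 0, 0.128]},
    {"pos": [0, 0, 0.048]},
    {},
  ],
)

```text
time_s: 3.45
ee_pos: [421.8, -186.1, 94.3]
tool_rot: [3.141, 0.0, 1.57]
force: [1.1, -0.5, 0.2]
opening: 1.003
grip_force: 0.0
```

Call:
jog_arm(
  ticks=[
    {},
    {},
    {},
    {},
    {},
    {},
  ],
  jaw=0.0,
  grip_force=40,
)

```text
time_s: 4.2
ee_pos: [422.0, -185.9, 94.7]
tool_rot: [3.141, 0.001, 1.571]
force: [-2.6, -1.4, 14.7]
opening: 0.741
grip_force: 40.0
```

```bash
python3 - <<'E'
from h import *
print(bot.tcp_to_tips); crop("side",310,150,120,100,5,"pics/s2.png")
E
```

```text
72.6
```

View pics/s2.png

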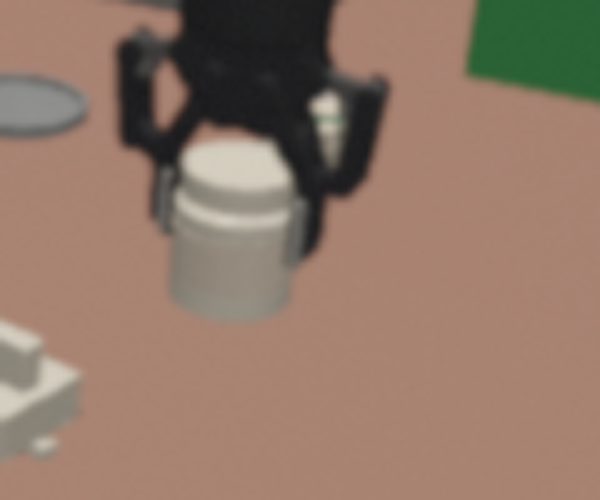

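Scaled: 30 mm is 0.48, -25 mm is -0.4.

Call:
jog_arm(
  ticks=[
    {"pos": [0, 0, -0.08]},
    {"pos": [0, 0, -0.24]},
    {"pos": [0, 0, -0.4]},
    {"pos": [0, 0, -0.24]},
    {"pos": [-0.128, 0.16, 0]},
    {"pos": [-0.272, 0.336, 0]},
    {"pos": [-0.376, 0.48, 0]},
    {"pos": [-0.376, 0.48, 0]},
    {"pos": [-0.376, 0.48, 0]},
    {"pos": [-0.376, 0.48, 0]},
    {"pos": [-0.304, 0.4, 0]},
    {"pos": [-0.208, 0.256, 0]},
    {"pos": [-0.096, 0.128, 0]},
    {"pos": [0, 0, 0.16]},
    {"pos": [0, 0, 0.24]},
    {"pos": [0, 0, 0.192]},
    {"pos": [0, 0, 0.096]},
    {},
    {},
  ],
)

```text
time_s: 6.62
ee_pos: [621.9, -342.9, 111.3]
tool_rot: [3.141, 0.0, 1.571]
force: [-0.2, 1.0, -0.8]
opening: 0.738
grip_force: 44.3
```

Scaled: 6 mm is 0.096, 4 mm is 0.064.

Call:
jog_arm(
  ticks=[
    {"pos": [0, 0, 0.096]},
    {"pos": [0, 0, 0.064]},
    {"pos": [0, 0, 0.032]},
    {"pos": [0, 0, 0.0096]},
    {"pos": [0, 0, 0.0064]},
    {"pos": [0, 0, 0.0064]},
    {},
  ],
)

```text
time_s: 7.5
ee_pos: [621.8, -342.8, 97.9]
tool_rot: [3.141, 0.0, 1.571]
force: [-2.7, 2.2, 4.9]
opening: 0.735
grip_force: 44.8
```

Scaled: -40 mm is -0.64, -30 mm is -0.48.

Call:
jog_arm(
  ticks=[
    {},
    {},
    {},
    {},
    {"pos": [0, 0, -0.16]},
    {"pos": [0, 0, -0.48]},
    {"pos": [0, 0, -0.64]},
    {"pos": [0, 0, -0.32]},
  ],
  jaw=1.0,
)

```text
time_s: 8.5
ee_pos: [622.5, -343.2, 200.4]
tool_rot: [3.139, 0.002, 1.571]
force: [-0.5, -0.8, -0.4]
opening: 1.003
grip_force: 0.0
```

Call:
jog_arm(
  ticks=[
    {"pos": [0.3968, -0.1008, 0]},
    {"pos": [0.8, -0.208, 0]},
    {"pos": [0.8, -0.208, 0]},
    {"pos": [0.8, -0.208, 0]},
    {"pos": [0.8, -0.208, 0]},
    {"pos": [0.8, -0.208, 0]},
    {"pos": [0.8, -0.208, 0]},
    {"pos": [0.8, -0.208, 0]},
    {"pos": [0.8, -0.208, 0]},
    {"pos": [0.8, -0.208, 0]},
    {"pos": [0.8, -0.208, 0]},
    {"pos": [0.8, -0.208, 0]},
    {"pos": [0.8, -0.208, 0]},
    {"pos": [0.8, -0.208, 0]},
    {"pos": [0.4, -0.128, 0]},
    {"pos": [0.16, -0.064, 0]},
    {},
    {},
  ],
  jaw=1.0,
  grip_force=50,
)

```text
time_s: 10.75
ee_pos: [434.7, 366.0, 197.5]
tool_rot: [-3.141, 0.0, 1.57]
force: [0.5, -0.5, -1.1]
opening: 1.002
grip_force: 0.0
```

```bash
python3 - <<'E'
from h import *
crop("top",20,120,520,160,1.5,"pics/t2.png")
E
```

```text
(no output)
```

View pics/t2.png

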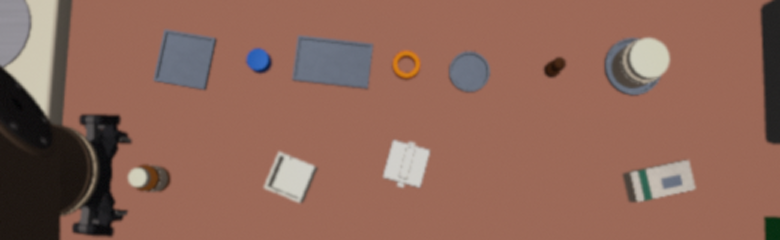

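Scaled: 25 mm is 0.4, 20 mm is 0.32.

Call:
jog_arm(
  ticks=[
    {"pos": [0.0144, 0, 0.24]},
    {"pos": [0, 0, 0.4]},
    {"pos": [0, 0, 0.4]},
    {"pos": [0, 0, 0.32]},
    {"pos": [0, 0, 0.192]},
    {"pos": [0, 0, 0.072]},
    {},
  ],
)

```text
time_s: 11.68
ee_pos: [434.5, 367.9, 96.0]
tool_rot: [-3.142, -0.0, 1.571]
force: [0.7, -0.0, -0.5]
opening: 0.998
grip_force: 0.0
```

Call:
jog_arm(
  ticks=[
    {},
    {},
    {},
    {},
    {},
    {},
    {},
  ],
  jaw=0.0,
  grip_force=50,
)

```text
time_s: 12.55
ee_pos: [434.6, 368.1, 96.6]
tool_rot: [3.141, -0.0, 1.571]
force: [-0.9, -0.7, 7.3]
opening: 0.43
grip_force: 49.3
```

Scaled: -40 mm is -0.64, -31 mm is -0.496.

Call:
jog_arm(
  ticks=[
    {"pos": [0, 0, -0.08]},
    {"pos": [0, 0, -0.24]},
    {"pos": [0, 0, -0.4]},
    {"pos": [0, 0, -0.32]},
    {"pos": [-0.192, 0.072, 0]},
    {"pos": [-0.4, 0.1488, 0]},
    {"pos": [-0.64, 0.2384, 0]},
    {"pos": [-0.64, 0.2384, 0]},
    {"pos": [-0.64, 0.2384, 0]},
    {"pos": [-0.64, 0.2384, 0]},
    {"pos": [-0.64, 0.2384, 0]},
    {"pos": [-0.64, 0.2384, 0]},
    {"pos": [-0.64, 0.2384, 0]},
    {"pos": [-0.64, 0.2384, 0]},
    {"pos": [-0.64, 0.2384, 0]},
    {"pos": [-0.496, 0.184, 0]},
    {"pos": [-0.352, 0.1312, 0]},
    {"pos": [-0.1872, 0.0752, 0]},
    {},
  ],
)

```text
time_s: 14.92
ee_pos: [606.6, -94.0, 160.8]
tool_rot: [-3.141, -0.0, 1.57]
force: [0.0, -0.4, -1.4]
opening: 0.422
grip_force: 50.2
```

Call:
jog_arm(
  ticks=[
    {"pos": [0, 0, 0.16]},
    {"pos": [0, 0, 0.32]},
    {"pos": [0, 0, 0.24]},
    {"pos": [0, 0, 0.128]},
    {"pos": [0, 0, 0.064]},
    {"pos": [0, 0, 0.032]},
    {},
  ],
)

```text
time_s: 15.8
ee_pos: [606.9, -93.8, 102.2]
tool_rot: [3.141, 0.0, 1.571]
force: [-0.5, 0.8, -2.2]
opening: 0.43
grip_force: 50.2
```

Scaled: 1 mm is 0.016, 0.7 mm is 0.0112.

Call:
jog_arm(
  ticks=[
    {"pos": [0, 0, 0.016]},
    {"pos": [0, 0, 0.0112]},
    {"pos": [0, 0, 0.008]},
    {"pos": [0, 0, 0.0064]},
    {},
  ],
)

```text
time_s: 16.42
ee_pos: [606.8, -93.8, 99.6]
tool_rot: [3.141, 0.0, 1.571]
force: [-1.0, -1.2, 4.2]
opening: 0.43
grip_force: 50.7
```

Scaled: -40 mm is -0.64, -30 mm is -0.48.

Call:
jog_arm(
  ticks=[
    {},
    {},
    {},
    {},
    {"pos": [0, 0, -0.16]},
    {"pos": [0, 0, -0.48]},
    {"pos": [0, 0, -0.64]},
    {"pos": [0, 0, -0.32]},
    {},
  ],
  jaw=1.0,
)

```text
time_s: 17.55
ee_pos: [607.6, -93.9, 201.7]
tool_rot: [3.138, 0.001, 1.571]
force: [0.4, 0.6, -0.7]
opening: 0.999
grip_force: 0.0
```

Call:
jog_arm(
  ticks=[
    {"pos": [-0.32, -0.176, 0]},
    {"pos": [-0.72, -0.4, 0]},
    {"pos": [-0.72, -0.4, 0]},
    {"pos": [-0.72, -0.4, 0]},
    {"pos": [-0.72, -0.4, 0]},
    {"pos": [-0.72, -0.4, 0]},
    {"pos": [-0.4272, -0.24, 0.32]},
    {"pos": [-0.16, -0.096, 0.32]},
    {"pos": [0, 0, 0.32], "rotvec": [0, 0, -0.025]},
    {"rotvec": [0, 0, -0.0258]},
    {},
    {},
  ],
  jaw=1.0,
  grip_force=40,
)

```text
time_s: 19.05
ee_pos: [449.2, -375.6, 139.2]
tool_rot: [-3.141, -0.0, 1.771]
force: [0.2, -0.1, 0.7]
opening: 1.001
grip_force: 0.0
```

Scaled: 22 mm is 0.352, 16 mm is 0.256.

Call:
jog_arm(
  ticks=[
    {"pos": [0, 0.0096, 0.192]},
    {"pos": [0, 0, 0.352]},
    {"pos": [0, 0, 0.256]},
    {"pos": [0, 0, 0.128]},
    {"pos": [0, 0, 0.048]},
    {},
  ],
)

```text
time_s: 19.8
ee_pos: [450.4, -375.4, 78.5]
tool_rot: [3.141, 0.0, 1.774]
force: [0.5, -0.9, 0.4]
opening: 1.0
grip_force: 0.0
```

Call:
jog_arm(
  ticks=[
    {},
    {},
    {},
    {},
    {},
    {},
    {},
  ],
  jaw=0.0,
  grip_force=40,
)

```text
time_s: 20.68
ee_pos: [450.5, -375.4, 79.0]
tool_rot: [3.141, 0.001, 1.774]
force: [-0.4, -0.5, 7.1]
opening: 0.507
grip_force: 40.9
```

```bash
python3 - <<'E'
from h import *
crop("side",310,130,120,100,5,"pics/s3.png")
E
```

```text
(no output)
```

View pics/s3.png

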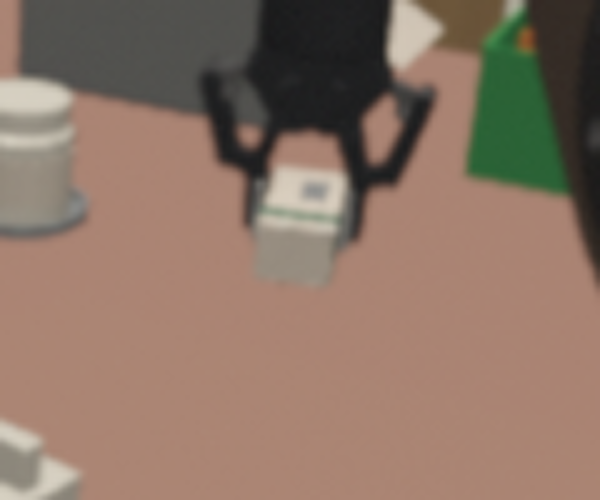

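Scaled: -30 mm is -0.48, -20 mm is -0.32, 0.1 rad / 4 = 0.025.

Call:
jog_arm(
  ticks=[
    {"pos": [0, 0, -0.08]},
    {"pos": [0, 0, -0.24]},
    {"pos": [0, 0, -0.48], "rotvec": [0, 0, 0.025]},
    {"pos": [0, 0, -0.48], "rotvec": [0, 0, 0.025]},
    {"pos": [0, 0, -0.32], "rotvec": [0, 0, 0.0245]},
    {"pos": [0, 0, -0.16]},
    {},
  ],
)

```text
time_s: 21.6
ee_pos: [450.5, -375.5, 189.2]
tool_rot: [3.141, 0.001, 1.478]
force: [0.0, 0.2, -2.1]
opening: 0.505
grip_force: 41.0
```

Call:
jog_arm(
  ticks=[
    {"pos": [0.192, 0.0448, 0]},
    {"pos": [0.4, 0.0944, 0]},
    {"pos": [0.608, 0.144, 0]},
    {"pos": [0.608, 0.144, 0]},
    {"pos": [0.608, 0.144, 0]},
    {"pos": [0.608, 0.144, 0]},
    {"pos": [0.608, 0.144, 0]},
    {"pos": [0.608, 0.144, 0]},
    {"pos": [0.608, 0.144, 0]},
    {"pos": [0.608, 0.144, 0]},
    {"pos": [0.608, 0.144, 0]},
    {"pos": [0.608, 0.144, 0]},
    {"pos": [0.608, 0.144, 0]},
    {"pos": [0.4, 0.0944, 0]},
    {"pos": [0.208, 0.048, 0]},
    {"pos": [0.0976, 0.0288, 0]},
    {},
    {},
  ],
)

```text
time_s: 23.85
ee_pos: [615.3, 109.5, 188.3]
tool_rot: [-3.141, 0.0, 1.475]
force: [-0.5, -0.4, -2.2]
opening: 0.508
grip_force: 41.0
```

Call:
jog_arm(
  ticks=[
    {"pos": [0, 0, 0.192]},
    {"pos": [0, 0, 0.4]},
    {"pos": [0, 0, 0.48]},
    {"pos": [0, 0, 0.32]},
    {"pos": [0, 0, 0.128]},
    {"pos": [0, 0, 0.064]},
    {},
  ],
)

```text
time_s: 24.72
ee_pos: [615.8, 110.3, 89.8]
tool_rot: [3.141, -0.0, 1.476]
force: [-0.3, 0.0, -1.6]
opening: 0.509
grip_force: 41.0
```

Contact is expected at about z = 82.

Scaled: 4 mm is 0.064, 2 mm is 0.032.

Call:
jog_arm(
  ticks=[
    {"pos": [0, 0, 0.064]},
    {"pos": [0, 0, 0.032]},
    {"pos": [0, 0, 0.016]},
    {"pos": [0, 0, 0.008]},
    {"pos": [0, 0, 0.0064]},
    {},
  ],
)

```text
time_s: 25.48
ee_pos: [615.5, 110.3, 82.0]
tool_rot: [3.141, -0.0, 1.476]
force: [-2.0, -0.0, 7.6]
opening: 0.512
grip_force: 41.9
```

Scaled: -35 mm is -0.56, -25 mm is -0.4.

Call:
jog_arm(
  ticks=[
    {},
    {},
    {},
    {},
    {"pos": [0, 0, -0.16]},
    {"pos": [0, 0, -0.4]},
    {"pos": [0, 0, -0.56]},
    {"pos": [0, 0, -0.24]},
    {},
  ],
  jaw=1.0,
)

```text
time_s: 26.6
ee_pos: [616.1, 110.4, 167.6]
tool_rot: [3.14, -0.001, 1.476]
force: [-0.2, -0.4, -0.5]
opening: 1.0
grip_force: 0.0
```

Call:
jog_arm(
  ticks=[
    {"pos": [0.064, -0.32, 0]},
    {"pos": [0.128, -0.64, 0]},
    {"pos": [0.128, -0.64, 0]},
    {"pos": [0.128, -0.64, 0]},
    {"pos": [0.08, -0.4, 0]},
    {"pos": [0.04, -0.2, 0]},
    {"rotvec": [0, 0, -0.0412]},
    {"rotvec": [0, 0, -0.0412]},
    {"rotvec": [0, 0, -0.0412]},
    {"rotvec": [0, 0, -0.0412]},
    {"rotvec": [0, 0, -0.0412]},
    {"rotvec": [0, 0, -0.0412]},
    {"rotvec": [0, 0, -0.0412]},
    {"rotvec": [0, 0, -0.0412]},
    {},
    {},
  ],
  jaw=1.0,
  grip_force=40,
)

```text
time_s: 28.6
ee_pos: [442.4, 162.4, 166.2]
tool_rot: [-3.141, -0.0, 2.789]
force: [-0.2, -0.1, 0.3]
opening: 0.998
grip_force: 0.0
```

Scaled: 25 mm is 0.4, 15 mm is 0.24, 0.002 rad / 4 = 0.0005.

Call:
jog_arm(
  ticks=[
    {"pos": [0, 0, 0.24], "rotvec": [0, 0, 0.0005]},
    {"pos": [0, 0, 0.4]},
    {"pos": [0, 0, 0.4]},
    {"pos": [0, 0, 0.224]},
    {"pos": [0, 0, 0.08]},
    {"pos": [0, 0, 0.032]},
    {},
  ],
)

```text
time_s: 29.48
ee_pos: [442.5, 162.5, 80.9]
tool_rot: [3.141, 0.001, 2.791]
force: [0.7, 0.1, -0.1]
opening: 1.001
grip_force: 0.0
```

Call:
jog_arm(
  ticks=[
    {},
    {},
    {},
    {},
    {},
    {},
    {},
  ],
  jaw=0.0,
  grip_force=40,
)

```text
time_s: 30.35
ee_pos: [442.5, 162.5, 81.1]
tool_rot: [3.141, 0.001, 2.791]
force: [-0.9, -0.0, 9.6]
opening: 0.646
grip_force: 41.1
```

Scaled: 31.9 mm is 0.5104, -25 mm is -0.4, -0.103 rad / 4 = -0.0258.

Call:
jog_arm(
  ticks=[
    {"pos": [0, 0, -0.08]},
    {"pos": [0, 0, -0.24]},
    {"pos": [0, 0, -0.4], "rotvec": [0, 0, -0.0258]},
    {"pos": [0, 0, -0.24], "rotvec": [0, 0, -0.0258]},
    {"pos": [-0.128, 0.1696, 0]},
    {"pos": [-0.256, 0.3392, 0]},
    {"pos": [-0.384, 0.5104, 0]},
    {"pos": [-0.384, 0.5104, 0]},
    {"pos": [-0.384, 0.5104, 0]},
    {"pos": [-0.384, 0.5104, 0]},
    {"pos": [-0.224, 0.2976, 0]},
    {"pos": [-0.128, 0.1696, 0]},
    {"pos": [-0.0656, 0.0848, 0]},
    {},
    {"pos": [0, 0, 0.24]},
    {"pos": [0, 0, 0.32]},
    {"pos": [0, 0, 0.16]},
    {"pos": [0, 0, 0.064]},
    {},
  ],
)

```text
time_s: 32.72
ee_pos: [614.6, 333.3, 91.2]
tool_rot: [-3.141, -0.0, 2.997]
force: [0.3, 0.6, -0.0]
opening: 0.648
grip_force: 43.2
```

Scaled: 3.5 mm is 0.056, 2 mm is 0.032.

Call:
jog_arm(
  ticks=[
    {"pos": [0, 0, 0.056]},
    {"pos": [0, 0, 0.032]},
    {"pos": [0, 0, 0.016]},
    {"pos": [0, 0, 0.008]},
    {"pos": [0, 0, 0.0064]},
    {},
  ],
)

```text
time_s: 33.48
ee_pos: [614.7, 333.4, 84.2]
tool_rot: [3.141, 0.0, 2.997]
force: [0.6, 0.3, -0.4]
opening: 0.648
grip_force: 43.2
```

Scaled: 0.4 mm is 0.0064, 0.3 mm is 0.0048.

Call:
jog_arm(
  ticks=[
    {"pos": [0, 0, 0.0064]},
    {"pos": [0, 0, 0.0048]},
    {"pos": [0, 0, 0.0032]},
    {},
  ],
)

```text
time_s: 33.98
ee_pos: [614.7, 333.4, 84.1]
tool_rot: [3.141, 0.0, 2.997]
force: [-4.7, -2.2, 11.9]
opening: 0.651
grip_force: 44.9
```

Scaled: -35 mm is -0.56, -25 mm is -0.4.

Call:
jog_arm(
  ticks=[
    {},
    {},
    {},
    {},
    {"pos": [0, 0, -0.16]},
    {"pos": [0, 0, -0.4]},
    {"pos": [0, 0, -0.56]},
    {"pos": [0, 0, -0.24]},
    {},
  ],
  jaw=1.0,
)

```text
time_s: 35.1
ee_pos: [615.1, 333.6, 169.5]
tool_rot: [3.14, 0.002, 2.997]
force: [-0.1, 1.0, -0.8]
opening: 1.0
grip_force: 0.0
```

Call:
jog_arm(
  ticks=[
    {"pos": [0.096, -0.32, 0]},
    {"pos": [0.192, -0.6896, 0]},
    {"pos": [0.192, -0.6896, 0]},
    {"pos": [0.192, -0.6896, 0]},
    {"pos": [0.192, -0.6896, 0]},
    {"pos": [0.192, -0.6896, 0]},
    {"pos": [0.192, -0.6896, 0]},
    {"pos": [0.192, -0.6896, 0]},
    {"pos": [0.096, -0.352, 0]},
    {"pos": [0.0416, -0.1728, 0], "rotvec": [0, 0, 0.024]},
    {},
    {},
  ],
  jaw=1.0,
  grip_force=40,
)

```text
time_s: 36.6
ee_pos: [466.1, -3.0, 167.8]
tool_rot: [-3.142, -0.001, 2.903]
force: [0.2, 0.5, 0.4]
opening: 1.0
grip_force: 0.0
```

```bash
python3 - <<'E'
from h import *
for i,X in enumerate([(615,333,40),(466,-3,40)]):
    print(px("top",[X]),px("side",[X]))
crop("top",110,125,150,110,5,"pics/t3.png")
E
```

```text
[[139.13040027 156.52519525]] [[153.11869664 278.25316644]]
[[290.73691914 228.40775741]] [[309.0232635  220.73957921]]
```

View pics/t3.png

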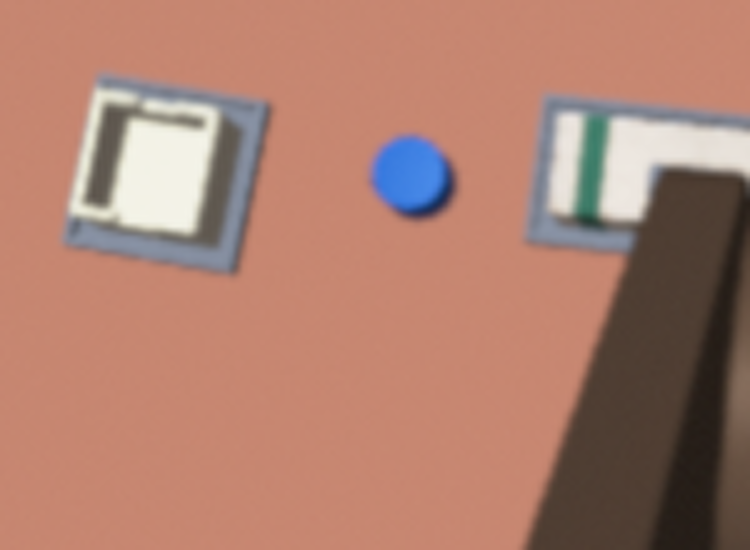

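Scaled: 22 mm is 0.352, 16 mm is 0.256.

Call:
jog_arm(
  ticks=[
    {"pos": [0, 0, 0.24]},
    {"pos": [0, 0, 0.352]},
    {"pos": [0, 0, 0.256]},
    {"pos": [0, 0, 0.112]},
    {"pos": [0, 0, 0.04]},
    {},
  ],
)

```text
time_s: 37.4
ee_pos: [466.3, -3.2, 105.9]
tool_rot: [3.142, 0.0, 2.902]
force: [-1.2, -1.2, -0.9]
opening: 1.0
grip_force: 0.0
```

Call:
jog_arm(
  ticks=[
    {},
    {},
    {},
    {},
    {},
    {},
    {},
    {},
    {},
  ],
  jaw=0.0,
  grip_force=40,
)

```text
time_s: 38.52
ee_pos: [466.2, -3.3, 105.9]
tool_rot: [3.142, 0.0, 2.901]
force: [-1.0, 0.5, 6.0]
opening: 0.131
grip_force: 39.5
```

```bash
python3 - <<'E'
from h import *
P=w("top",[((x+.5)/5-.5+110,(y+.5)/5-.5+125) for x,y in [(97,85),(219,105),(195,237),(70,215)]],43)
a=P[1]-P[0]+P[2]-P[3]; b=P[3]-P[0]+P[2]-P[1]
print(P.mean(0),np.hypot(*a)/2,np.hypot(*b)/2,np.arctan2(*a[::-1]),np.arctan2(*b[::-1]))
crop("side",250,190,110,80,5,"pics/s4.png")
E
```

```text
[614.08664291 333.1353596 ] 56.174433017946946 59.013203686977334 -1.7192324092109037 3.0102624670071467
```

View pics/s4.png

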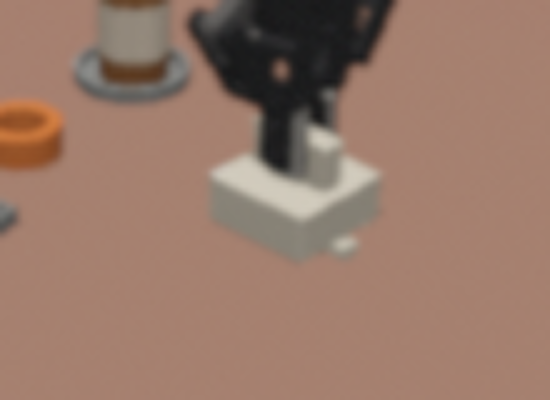

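Scaled: 39.6 mm is 0.6336, 32.5 mm is 0.52, -0.048 rad / 4 = -0.012.

Call:
jog_arm(
  ticks=[
    {"pos": [0, 0, -0.08]},
    {"pos": [0, 0, -0.24]},
    {"pos": [0, 0, -0.48], "rotvec": [0, 0, -0.012]},
    {"pos": [0, 0, -0.4], "rotvec": [0, 0, -0.012]},
    {"pos": [-0.064, 0.2304, 0]},
    {"pos": [-0.128, 0.4608, 0]},
    {"pos": [-0.176, 0.6336, 0]},
    {"pos": [-0.176, 0.6336, 0]},
    {"pos": [-0.176, 0.6336, 0]},
    {"pos": [-0.176, 0.6336, 0]},
    {"pos": [-0.176, 0.6336, 0]},
    {"pos": [-0.176, 0.6336, 0]},
    {"pos": [-0.144, 0.52, 0]},
    {"pos": [-0.096, 0.3456, 0]},
    {"pos": [-0.0576, 0.208, 0]},
    {"pos": [-0.0288, 0.1072, 0]},
    {"pos": [0, 0, 0.08]},
    {"pos": [0, 0, 0.16]},
    {"pos": [0, 0, 0.096]},
    {},
  ],
)

```text
time_s: 41.08
ee_pos: [614.1, 332.9, 158.9]
tool_rot: [-3.141, -0.001, 2.997]
force: [-0.4, -0.1, -1.9]
opening: 0.13
grip_force: 39.0
```

Call:
jog_arm(
  ticks=[
    {"pos": [0, 0, 0.032]},
    {},
  ],
)

```text
time_s: 41.32
ee_pos: [614.5, 333.5, 157.8]
tool_rot: [3.142, 0.0, 2.997]
force: [0.1, 1.1, -1.0]
opening: 0.129
grip_force: 39.0
```

```bash
python3 - <<'E'
from h import *
crop("side",115,215,100,80,6,"pics/s5.png")
E
```

```text
(no output)
```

View pics/s5.png

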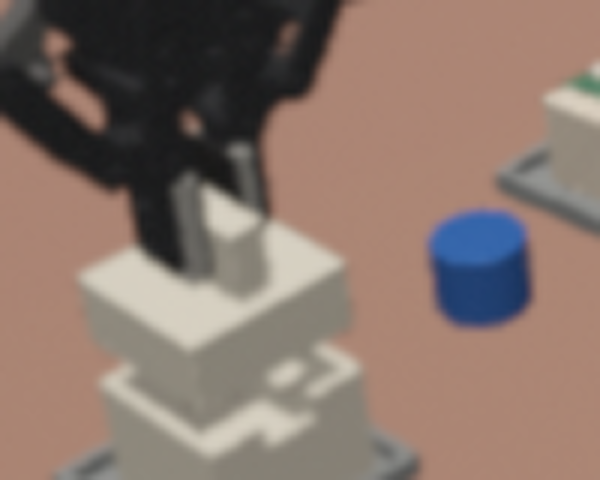

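Scaled: 4 mm is 0.064, 3 mm is 0.048.

Call:
jog_arm(
  ticks=[
    {"pos": [0, 0, 0.064]},
    {"pos": [0, 0, 0.048]},
    {"pos": [0, 0, 0.032]},
    {"pos": [0, 0, 0.016]},
    {"pos": [0, 0, 0.016]},
    {},
  ],
)

```text
time_s: 42.12
ee_pos: [614.4, 333.5, 146.7]
tool_rot: [3.142, -0.0, 2.997]
force: [-0.1, 0.7, -0.8]
opening: 0.134
grip_force: 39.0
```

Call:
jog_arm(
  ticks=[
    {"pos": [0, 0, 0.016]},
    {"pos": [0, 0, 0.016]},
    {"pos": [0, 0, 0.016]},
    {},
  ],
)

```text
time_s: 42.62
ee_pos: [614.4, 333.5, 143.6]
tool_rot: [-3.142, -0.0, 2.997]
force: [-0.6, -0.0, 0.4]
opening: 0.131
grip_force: 39.0
```

Scaled: 0.4 mm is 0.0064, 0.3 mm is 0.0048.

Call:
jog_arm(
  ticks=[
    {"pos": [0, 0, 0.0064]},
    {"pos": [0, 0, 0.0048]},
    {"pos": [0, 0, 0.0032]},
    {},
  ],
)

```text
time_s: 43.12
ee_pos: [614.5, 333.5, 143.0]
tool_rot: [3.141, 0.0, 2.997]
force: [-0.7, -1.0, 2.6]
opening: 0.131
grip_force: 39.4
```

Seated at the expected height. Release, retreat and check.

Scaled: -50 mm is -0.8, -40 mm is -0.64.

Call:
jog_arm(
  ticks=[
    {},
    {},
    {},
    {},
    {},
    {"pos": [0, 0, -0.16]},
    {"pos": [0, 0, -0.4]},
    {"pos": [0, 0, -0.48]},
    {"pos": [0, 0, -0.32]},
    {"pos": [0.24, -0.8, 0]},
    {"pos": [0.24, -0.8, 0]},
    {"pos": [0.16, -0.64, 0]},
    {"pos": [0.096, -0.32, 0]},
    {},
    {},
  ],
  jaw=0.8,
)

```text
time_s: 45.0
ee_pos: [546.7, 182.6, 228.0]
tool_rot: [3.141, 0.001, 2.998]
force: [-0.5, 0.1, 0.6]
opening: 0.802
grip_force: 0.0
```

```bash
python3 - <<'E'
from h import *
crop("side",115,220,100,80,6,"pics/s6.png"); crop("top",100,110,370,160,2.15,"pics/t4.png")
E
```

```text
(no output)
```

View pics/s6.png

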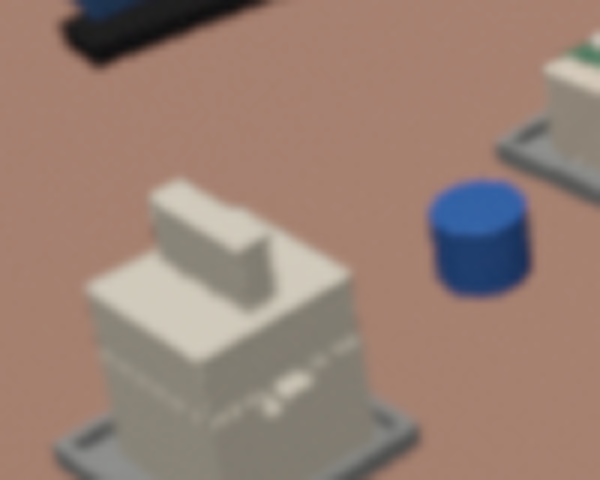

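View pics/t4.png

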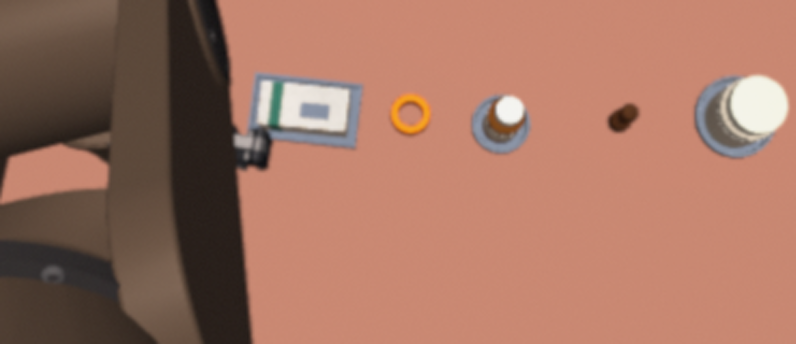

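The side view shows the upper tier flush on the lower one with its lug down in the notch at (285,390). The top view shows the carton, bottle and jar in their bays, with nothing else moved.

```bash
python3 -c "
from plant import bot
print(bot.close_job())"
```

```text
the job is handed in; nothing more can be done
None
```

The jar, bottle, carton and lower tier each stand in their matching bays, the upper tier is seated on the lower tier with its lugs in the notches, and the job was handed in at about 45 s of the 128 s allowed.

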